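Slacken the nut of the print-block clamp

ROBOT

A 7-joint arm with a two-finger parallel gripper is mounted at the origin on the work surface. World frame = base frame: x ahead of the robot, y to its left, z up, the work surface at z = 0. Lengths are in m, angles in rad, forces in N, time in s.
With the tool pointing down it reaches from about 0.4 to 0.9 m from the base axis. Payload 5.5 kg.
Tool frame: the origin (TCP) lies midway between the tips of the shut fingers; the grasp point (between the pads) lies 19 mm behind it (manip.grip_depth is the distance from the TCP to the grasp point, in m); z points along the fingers, y is the line along which they close (so a half turn about z gives the same grasp; the last joint's range is limited). The gripper opens to 92 mm and grips with 3 to 60 N. Pads are 19 mm wide; open, the fingers measure 130 mm over their backs; the gripper's body (75 mm by 190 mm) begins 47 mm behind the grasp point.
Start: joints at [-1.075, 0.501, -0.427, 1.55, 0.221, 1.138, -0.21], TCP at [0.15, 0.632, 0.206] pointing down, gripper open.
Joint ranges: [-2.88, 2.88], [-0.31, 2.03], [-1.54, 1.56], [0.2, 2.42], [-1.41, 4.55], [0.19, 2.02], [-2.57, 2.57]. Speed limits (rad/s): [2.57, 2.57, 3.14, 3.14, 3.14, 3.14, 3.14].

INTERFACE

Orientations are given as a unit quaternion [x, y, z, w].
In Python, from bench import manip, effector, viewer gives the robot as it stands. Calls block until the motion is done:
- manip.move_pose(position, orientation): joint-space move of the TCP to a pose.
- manip.servo_line(position, ori=None, vel=0.15): straight line of the TCP; ori=None keeps the orientation; vel is the mean speed in m/s.
- manip.movej(angles): joint-space move.
- effector.open_jaws() and effector.close(f_grip=None): open the fingers fully, or close them until they stop; f_grip is the grip in N (None keeps the last).
- manip.sleep(seconds).
- manip.solve_ik(position, orientation): joint angles nearest the present ones, or None.
- viewer.get_image(name): name is "side" or "top"; returns the picture (420x560x3 uint8, red, green, blue); there is no depth.
- viewer.get_calibration(name): a dict with "vfov" (degrees; the focal length in pixels is half the picture's height over the tangent of half this angle, whatever the lens; pixels are square), "cx", "cy" (the principal point, pixels), "eye" and "attitude" of the camera in the world. Camera axes: x right, y down, z forward; pixel columns grow to the right and rows downward; lengths in m; the calibration is good to about 2 mm. A picture is of the moment at which its call begins. get_calibration takes no time and is no camera call.
A pose or a line that the arm cannot do raises manip.PlanningError and nothing moves.
- manip.hand_in(): hands the job in; it is judged then, once.
Readings, each from a call of its own:
- manip.current_clock(): time.
- manip.current_q(): joint angles.
- manip.current_joint_velocities(): joint speeds.
- manip.current_tau(): joint torques, N m.
- manip.current_tool_pos(): TCP position.
- manip.current_tcp_rot(): TCP orientation.
- manip.current_force(): force on the tool from outside, world axes, zero at the start.
- manip.current_wrist_torque(): the same for the moment, N m.
- manip.current_finger_gap(): finger opening in m.
- manip.current_gripper_force(): force on a finger pad.
Only numpy, scipy, OpenCV 4.12 (cv2) and the standard library are available. Lean on these libraries where they do the work, as an engineer would, in place of code of your own. Each camera call takes 0.05 s, during which the arm holds its last target. There are 200 camera calls.

TASK

Take the larger of the two ring spanners from the wooden rest and slacken the clamp nut with it, anticlockwise seen from above, by a good third of a turn; the clamp's cheeks stop the handle, so lift the ring off and reseat it on the nut for each stroke, and do not turn the nut with the fingers. Then lay the spanner back across both bars of the rest, beside the small one, leaving the small one where it lies.

Things in the scene. Friction and masses are not known exactly. Their poses are not given: they have to be found in the camera images.
- clamp: Fixed dark steel clamp, mm. Origin on the table below the nut's axis, z up, x from its open front (handle side) to its back, where a print block lies under a strap. Base x -62..142, y +-78, 12 high. Two cheeks: inner faces y +-62, x -50..110, top 95; they let a seated 16 wide handle swing 45 deg either side of -x. Washer top under the ring at 60. Block's wooden grip x 102..126, top 80.
- nut_mid (a point): Centre of the steel hexagon nut on the clamp, on its upright axis, 69 mm high. 30 across flats, from height 60 to 78, top 4.5 tapered; stud of diameter 19 stands out of it to 86. x: square to one flat, turns with the nut. z up. The larger ring fits when the spanner's x axis is at this x plus any multiple of 60 deg.
- nut (a joint): Turn of the nut, rad, growing anticlockwise seen from above (slackening). 0 is fully tight: the nut's x axis is then 40 deg clockwise of the clamp's. Starts at 0 to 0.5; a third of a turn from tight is 2.09. Held by friction of about 0.5 N m, no spring: it stays where left.
- spanner_ring (a point): Centre of the larger spanner's ring (flat steel, 14 mm thick, about 0.35 kg). Hexagonal through-hole 32.5 across flats, about 10 deg of play each way on the nut, two of its flats square to x; outside 58 across corners. x: along the spanner, handle to ring; z square to its flat side. Height 67 when resting on the clamp's washer; clear of the nut's stud above height 93.
- spanner_grip (a point): Point in the middle of the larger spanner's handle, half-way up, 110 mm behind the ring's centre. The handle, a bar 16 wide and 14 thick, reaches 100 farther back; balance point about 30 from here towards the ring. Axes as the ring's. Height 42 when lying on the rest.
- small_spanner_grip (a point): The like point on the smaller steel spanner (handle 13 mm wide, 10 thick, ring hole 20 across flats, 95 ahead of this point), which does not fit the nut. It lies on the rest nearly parallel to the larger, about 100 to one side of it; which side varies.
- rest: Fixed wooden tool rest, mm; origin on the table, z up. Two bars along its y, 12 wide, 215 long, tops at height 35, at x -70 and +55; board below them 8 thick. End stops at y +-103, top 47. The spanners lie across both bars, along its x, at y -50 and +50, grip points near x 0, rings beyond the bar at +55.
Things that resemble listed ones, but are neither listed nor needed, are in the scene too. Leave any pink or yellow look-alike of the part that bears spanner_ring alone.

How it is judged:
By the outcome, as a careful person would: the job done as asked, in the order asked, and still so for the second after the job is handed in, with the robot touching nothing.
It also fails if it takes over 64 s, if anything falls off the work surface, if the arm or the gripper's body presses on something with over 40 N, if the wrist force passes 120 N, or if a joint passes its speed limit or range.

## Working session

There is one attempt and no reset: what is moved stays moved. The work goes in short steps, each a Python script; the robot and the scene stay as the last script left them, time stands still between calls to the robot, and variables do not carry over. Pictures are saved under pics/ and viewed, at most 10 in all, crops included, and the job is handed in when it is done.

```bash
mkdir -p pics; ls; python3 - <<'E'
from bench import manip,effector,viewer
import cv2,numpy as np
for n in("top","side"):
    im=viewer.get_image(n); cv2.imwrite(f"pics/{n}0.png",im[:,:,::-1]); print(n,viewer.get_calibration(n))
print(manip.current_clock(),manip.current_tcp_rot(),manip.current_tool_pos(),manip.grip_depth)
E
```

```text
pics
top {'vfov': 54.39851898544685, 'cx': 271.3122859108142, 'cy': 208.78462298667864, 'eye': array([ 0.30789801, -0.00144042,  1.12788891]), 'attitude': array([-0.70305331,  0.70933402, -0.04139954,  0.02910953])}
side {'vfov': 56.23384101737058, 'cx': 282.937451126776, 'cy': 207.62860754820423, 'eye': array([ 0.32563559, -0.56289991,  0.73839911]), 'attitude': array([ 0.93100917, -0.09470819,  0.02553118, -0.35156854])}
0.1 [ 1.16072794e-01  9.93240317e-01 -8.70555584e-04 -1.47061916e-04] [0.14981028 0.63182552 0.2053626 ] 0.0188
```

View pics/top0.png

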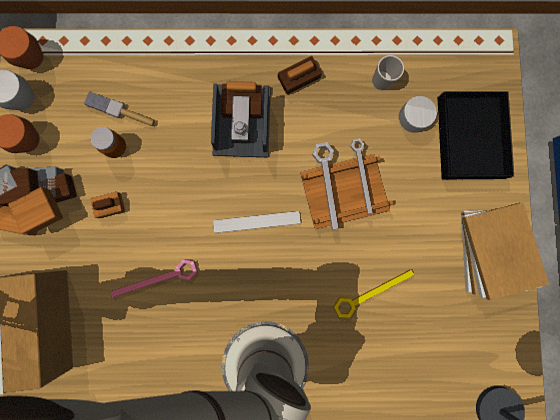

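View pics/side0.png

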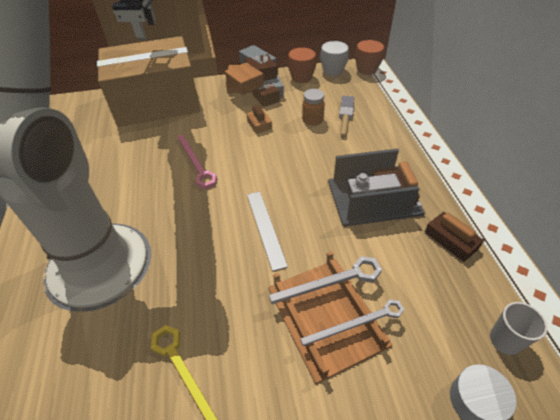

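The top view shows the clamp at about (240,120), with its nut at (240,128). The rest is at about (345,190), with steel spanner rings at (323,153) and (358,146). Candidates for the larger spanner:
- **Steel, ring (323,153):** bigger ring and longer, wider handle, lying on the rest. This fits the description.
- **Steel, ring (358,146):** smaller, so this is the small spanner.
- **Pink (187,269) and yellow (345,308):** look-alikes lying on the table, to be left alone.

Next I'll measure, then confirm in a crop.

```bash
cat > h.py <<'E'
from bench import manip,effector,viewer
import cv2,numpy as np
from scipy.spatial.transform import Rotation as R
def cam(n):
    c=viewer.get_calibration(n); return c,210/np.tan(np.radians(c["vfov"])/2),R.from_quat(c["attitude"]).as_matrix()
def ray(n,uv,z):
    c,f,M=cam(n); uv=np.atleast_2d(uv).astype(float)
    d=np.c_[(uv[:,0]-c["cx"])/f,(uv[:,1]-c["cy"])/f,np.ones(len(uv))]@M.T
    return c["eye"]+d*((z-c["eye"][2])/d[:,2])[:,None]
def proj(n,P):
    c,f,M=cam(n); p=(np.atleast_2d(P)-c["eye"])@M
    return np.c_[p[:,0]/p[:,2]*f+c["cx"],p[:,1]/p[:,2]*f+c["cy"]]
def steel(im,s=40,v=110):
    h=cv2.cvtColor(im,cv2.COLOR_RGB2HSV); return ((h[:,:,1]<s)&(h[:,:,2]>v)).astype(np.uint8)
E
python3 - <<'E'
from h import *
for n,box in(("top",(205,75,190,160)),("side",(262,140,170,210))):
    im=cv2.imread(f"pics/{n}0.png")[:,:,::-1].copy()
    m=steel(im); x,y,w,h=box; mm=np.zeros_like(m); mm[y:y+h,x:x+w]=m[y:y+h,x:x+w]
    k,lab,st,ce=cv2.connectedComponentsWithStats(mm)
    for i in range(1,k):
        if st[i,4]>40:
            P=np.argwhere(lab==i)[:,::-1].astype(np.float32)
            W=ray(n,P,0.042)[:,:2].astype(np.float32); l=cv2.fitLine(W,cv2.DIST_HUBER,0,.001,.001).ravel()
            t=(W-l[2:])@l[:2]
            print(n,st[i],ce[i].round(1),"line",l.round(3),"ang",np.degrees(np.arctan2(l[1],l[0])).round(1),"ends",(l[2:]+l[:2]*t.min()).round(3),(l[2:]+l[:2]*t.max()).round(3))
t=cv2.imread("pics/top0.png"); s=cv2.imread("pics/side0.png")
a=cv2.resize(t[80:160,205:285],(400,400),interpolation=cv2.INTER_CUBIC)
b=cv2.resize(s[145:225,325:405],(400,400),interpolation=cv2.INTER_CUBIC)
c=cv2.resize(t[132:236,295:399],(200,200),interpolation=cv2.INTER_CUBIC)
cv2.imwrite("pics/c1.png",np.hstack([a,b]))
c=cv2.resize(t[132:236,295:395],(500,520),interpolation=cv2.INTER_CUBIC); cv2.imwrite("pics/c2.png",c)
E
```

```text
top [380  75  15   6  51] [387.4  77.5] line [ 0.329  0.944  0.78  -0.345] ang 70.8 ends [ 0.773 -0.365] [ 0.786 -0.326]
top [232  96  17  44 605] [239.8 115.8] line [ 0.998 -0.061  0.673  0.063] ang -3.5 ends [0.608 0.067] [0.728 0.059]
top [351 139  22  75 357] [362.6 174. ] line [ 0.988  0.151  0.509 -0.269] ang 8.7 ends [ 0.404 -0.285] [ 0.606 -0.254]
top [313 143  25  87 554] [327.6 181.9] line [ 0.991  0.131  0.489 -0.173] ang 7.5 ends [ 0.362 -0.19 ] [ 0.596 -0.159]
top [ 213  211   88   22 1081] [256.2 221.6] line [ 0.102 -0.995  0.383  0.02 ] ang -84.1 ends [0.371 0.133] [ 0.395 -0.096]
side [416 140  16  24 174] [426.2 147.4] line [0.244 0.97  0.851 0.17 ] ang 75.9 ends [0.836 0.109] [0.859 0.201]
side [348 173  53  20 595] [374.8 181.6] line [ 0.995 -0.102  0.672  0.076] ang -5.8 ends [0.606 0.082] [0.731 0.07 ]
side [262 199  25  72 811] [271.2 242.1] line [ 0.015 -1.     0.387 -0.072] ang -89.1 ends [0.385 0.077] [ 0.388 -0.126]
side [269 257 113  45 938] [329.4 279.4] line [ 0.991  0.132  0.487 -0.17 ] ang 7.6 ends [ 0.36  -0.187] [ 0.595 -0.156]
side [301 300 103  45 760] [353.6 322.4] line [ 0.988  0.153  0.506 -0.268] ang 8.8 ends [ 0.401 -0.285] [ 0.606 -0.253]
```

View pics/c1.png

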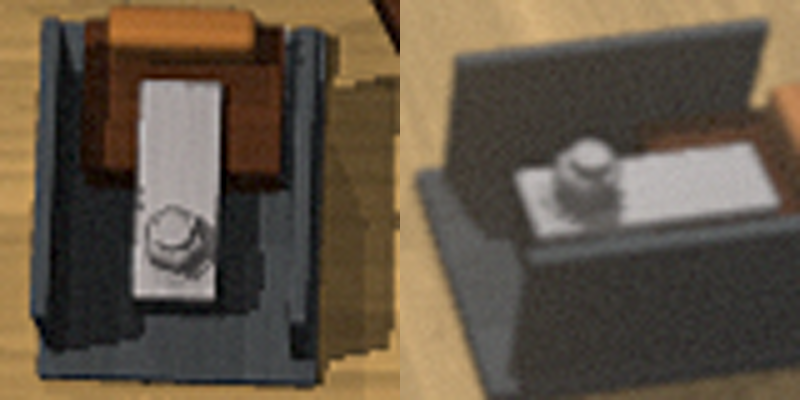

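View pics/c2.png

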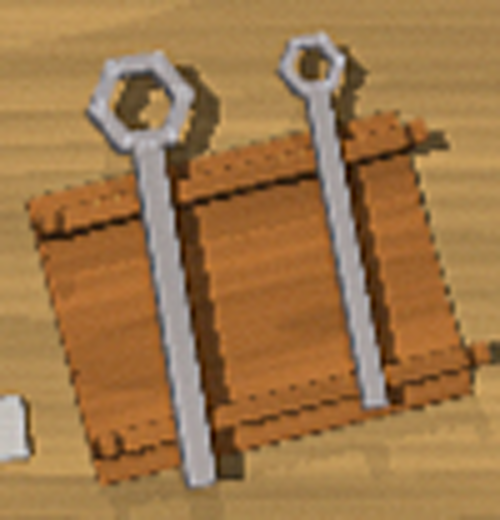

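The crops confirm it: the larger steel spanner has its ring at about (323,153) in the top view, clearly bigger than its neighbour on the rest. The nut's stud top is at about (240.6,125.6) in the top view and (363.4,177) in the side view. Next I'll refine the nut position and angle.

```bash
python3 - <<'E'
from h import *
# averaged frames
A={n:np.mean([viewer.get_image(n).astype(float) for _ in range(6)],0) for n in("top","side")}
np.savez("avg.npz",**A)
# spanner at z=.049
for n,box in(("top",(305,140,35,95)),("side",(265,254,120,50))):
    m=steel(A[n].astype(np.uint8)); x,y,w,h=box; mm=np.zeros_like(m); mm[y:y+h,x:x+w]=m[y:y+h,x:x+w]
    k,lab,st,ce=cv2.connectedComponentsWithStats(mm); i=1+np.argmax(st[1:,4])
    W=ray(n,np.argwhere(lab==i)[:,::-1],.049)[:,:2].astype(np.float32)
    l=cv2.fitLine(W,cv2.DIST_L2,0,.001,.001).ravel(); t=(W-l[2:])@l[:2]
    hd=W[t<t.min()+.17]; hl=cv2.fitLine(hd,cv2.DIST_L2,0,.001,.001).ravel()
    u=hl[:2]*np.sign(hl[0]); t=(W-hl[2:])@u
    print(n,"len",np.ptp(t),"handle ang",np.degrees(np.arctan2(u[1],u[0])),"grip from tail",hl[2:]+u*(t.min()+.1),"from head",hl[2:]+u*(t.max()-.137))
# strap
for n,box in(("top",(225,92,30,50)),("side",(340,165,70,35))):
    m=steel(A[n].astype(np.uint8),45,120); x,y,w,h=box; mm=np.zeros_like(m); mm[y:y+h,x:x+w]=m[y:y+h,x:x+w]
    W=ray(n,np.argwhere(mm)[:,::-1],.058)[:,:2].astype(np.float32); print(n,"strap",cv2.minAreaRect(W*1000))
# stud triangulation
for z in(.086,.08):print(z,ray("top",(240.6,125.6),z),ray("side",(363.4,177),z))
def up(n,x,y,w):
    p=np.clip((A[n][y:y+w,x:x+w]-60)*1.3,0,255).astype(np.uint8)[:,:,::-1]; return cv2.resize(p,(400,400),interpolation=cv2.INTER_CUBIC)
cv2.imwrite("pics/n1.png",np.hstack([up("top",230,115,22),up("side",352,167,22)]))
E
```

```text
top len 0.23458317 handle ang 7.6901436 grip from tail [ 0.46054387 -0.17561096] from head [ 0.45814878 -0.17593437]
side len 0.23537967 handle ang 7.768458 grip from tail [ 0.45817888 -0.17780629] from head [ 0.45657343 -0.17802532]
top strap ((662.8407592773438, 60.905616760253906), (42.50315856933594, 118.3116226196289), 87.76284790039062)
side strap ((660.9321899414062, 66.38368225097656), (58.91564178466797, 120.1780776977539), 87.41561889648438)
0.086 [[0.63117627 0.05804387 0.086     ]] [[0.6289148  0.05546916 0.086     ]]
0.08 [[0.63303796 0.05838643 0.08      ]] [[0.63170401 0.06115619 0.08      ]]
```

View pics/n1.png

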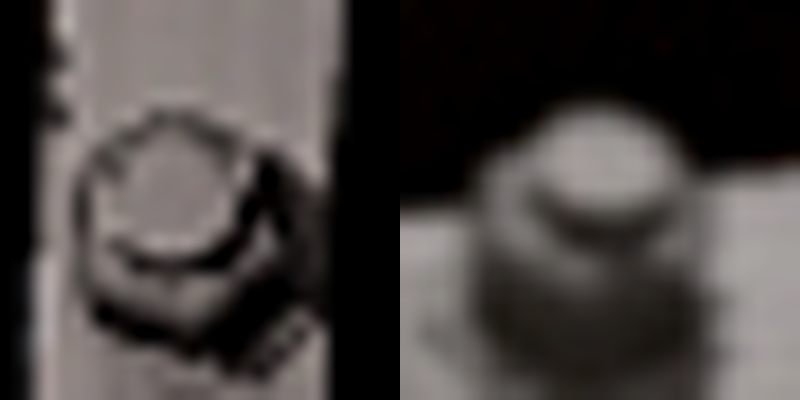

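Top crop: the stud top is at about (239.0,124.7) and the hexagon's left flat is nearly upright, so the nut's x axis is at about −25° in world. In the side view the stud top is at about (362.9,174.9). Next I'll triangulate, check IK and grasp.

```bash
cat >> h.py <<'E'
GD=manip.grip_depth
def quat(psi,flip=True):   # tool x along (flip: against) spanner x, z down
    a=np.radians(psi+(180 if flip else 0)); x=np.array([np.cos(a),np.sin(a),0]); z=np.array([0,0,-1.])
    return R.from_matrix(np.c_[x,np.cross(z,x),z]).as_quat()
def pose(ring,psi,z,L=.110,flip=True):   # ring centre xy, heading deg, handle mid height
    a=np.radians(psi); return [ring[0]-L*np.cos(a),ring[1]-L*np.sin(a),z-GD],quat(psi,flip)
E
python3 - <<'E'
from h import *
for z in(.086,.082,.09):print(z,ray("top",(239.2,124.8),z)[0,:2],ray("side",(363,175.3),z)[0,:2])
for fl in(True,False):
    print(fl)
    for ring,psi in(((.5675,-.162),7.7),((.631,.059),-48),((.631,.059),-25),((.631,.059),0),((.631,.059),40)):
        for z in(.042,.15): 
            p,o=pose(ring,psi,z,flip=fl); q=manip.solve_ik(p,o); print(psi,z,None if q is None else np.round(q,2))
E
```

```text
0.086 [0.63333739 0.06169323] [0.62986579 0.06114381]
0.082 [0.63458681 0.06193561] [0.63173109 0.06496995]
0.09 [0.63208797 0.06145085] [0.62800049 0.05731766]
True
7.7 0.042 [ 0.18  0.47  0.16  2.09 -0.13  0.59  2.13]
7.7 0.15 [-0.02  0.3   0.39  2.03 -0.15  0.84  2.16]
-48 0.042 [-0.23  0.58 -0.08  1.88  0.07  0.69  0.38]
-48 0.15 [-0.25  0.42 -0.06  1.82  0.03  0.9   0.41]
-25 0.042 [-0.15  0.54 -0.12  1.96  0.1   0.65  0.8 ]
-25 0.15 [-0.17  0.37 -0.09  1.9   0.04  0.87  0.85]
0 0.042 [-0.02  0.52 -0.18  2.    0.15  0.64  1.28]
0 0.15 [-0.07  0.34 -0.11  1.94  0.05  0.86  1.36]
40 0.042 [ 0.15  0.55 -0.22  1.94  0.18  0.67  2.08]
40 0.15 [ 0.07  0.38 -0.12  1.89  0.06  0.88  2.19]
False
7.7 0.042 [-0.42  0.69  0.94  2.1  -0.82  0.78 -0.39]
7.7 0.15 [-0.31  0.36  0.74  2.04 -0.32  0.86 -0.82]
-48 0.042 [-1.07  0.94  1.13  1.9  -1.03  1.02 -1.88]
-48 0.15 [-1.17  0.89  1.35  1.85 -0.94  1.23 -1.92]
-25 0.042 [-0.93  0.74  0.9   1.98 -0.8   0.83 -1.57]
-25 0.15 [-1.08  0.64  1.13  1.93 -0.68  1.03 -1.64]
0 0.042 [-0.41  0.53  0.3   2.01 -0.25  0.64 -1.51]
0 0.15 [-0.43  0.35  0.32  1.96 -0.14  0.86 -1.61]
40 0.042 [-0.22  0.55  0.24  1.95 -0.2   0.66 -0.73]
40 0.15 [-0.24  0.38  0.27  1.9  -0.13  0.88 -0.79]
```

```bash
python3 - <<'E'
from h import *
g=(.4584,-.1768); ps=7.7
p,o=pose(g,ps,.14,L=0); manip.move_pose(p,o); print(manip.current_clock())
p,o=pose(g,ps,.042,L=0); manip.servo_line(p,vel=.12)
print(manip.current_tool_pos(),manip.current_force(),manip.current_q().round(2))
effector.close(60); print("gap",manip.current_finger_gap(),manip.current_gripper_force(),manip.current_force())
p[2]+=.10; manip.servo_line(p,vel=.12)
N=(.632,.0615)
p,o=pose(N,-25,.150); manip.move_pose(p,o)
p,o=pose(N,-25,.107); manip.servo_line(p)
print(manip.current_clock(),manip.current_force(),manip.current_finger_gap(),manip.current_tool_pos(),p)
for n in("top","side"):
    A=np.mean([viewer.get_image(n).astype(float) for _ in range(4)],0); np.save(f"{n}1.npy",A)
t,s=np.load("top1.npy"),np.load("side1.npy")
a=cv2.resize(t[100:160,215:275],(400,400),interpolation=cv2.INTER_CUBIC);b=cv2.resize(s[140:200,330:390],(400,400),interpolation=cv2.INTER_CUBIC)
cv2.imwrite("pics/h1.png",np.hstack([a,b])[:,:,::-1])
E
```

```text
3.75
[ 0.45893101 -0.1770509   0.02369297] [ 0.53195257 -0.12411837  0.45969411] [ 0.05  0.48  0.32  2.09 -0.26  0.6   2.25]
gap 0.014985891065689686 59.999520778656006 [-0.31460795  1.32101226  0.79344317]
8.45 [-0.01302002 -0.08091259 -2.67296488] 0.014507473170114745 [0.53206528 0.1064168  0.08799736] [np.float64(0.5323061434259685), np.float64(0.10798800879147694), 0.0882][ WARN:0@19.508] global loadsave.cpp:1063 imwrite_ Unsupported depth image for selected encoder is fallbacked to CV_8U.
```

View pics/h1.png

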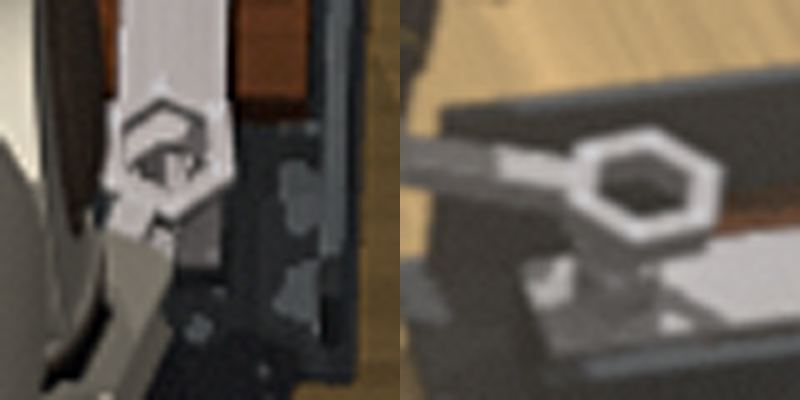

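The hover pictures show the ring above the nut. Hole centre is at about (239.4,121.2) in the top view and (366.3,167.0) in the side view. I'll measure it with contours and compare it with the stud in each view.

```bash
python3 - <<'E'
from h import *
from scipy.optimize import least_squares
def tri(a,b):
    r=least_squares(lambda P:np.r_[proj("top",P)[0]-a,proj("side",P)[0]-b],[.63,.06,.1]); return r.x.round(4),r.fun.round(2)
print("stud",tri((239.2,124.8),(363,175.3)))
C={}
for n,box,thr in(("top",(228,110,24,26),125),("side",(352,155,32,25),125)):
    A=np.load(f"{n}1.npy").clip(0,255).astype(np.uint8); x,y,w,h=box
    g=cv2.resize(cv2.cvtColor(A,cv2.COLOR_RGB2GRAY)[y:y+h,x:x+w],None,fx=8,fy=8,interpolation=cv2.INTER_CUBIC)
    m=(g>thr).astype(np.uint8); cs,hi=cv2.findContours(m,cv2.RETR_CCOMP,cv2.CHAIN_APPROX_NONE)
    for c,hh in zip(cs,hi[0]):
        if cv2.contourArea(c)>1000:
            M=cv2.moments(c); (cx,cy),r=cv2.minEnclosingCircle(c); hull=cv2.moments(cv2.convexHull(c))
            f=lambda u,v:((u+.5)/8-.5+x,(v+.5)/8-.5+y)
            print(n,"hole" if hh[3]>=0 else "outer",cv2.contourArea(c)/64,"hullc",np.round(f(hull["m10"]/hull["m00"],hull["m01"]/hull["m00"]),2),"box",np.array(cv2.boundingRect(c))/8+[x,y,0,0])
print("ring",tri((239.4,121.3),(366.3,167.0)))
print("stud per view",ray("top",(239.2,124.8),.086)[0,:2],ray("side",(363,175.3),.086)[0,:2])
for z in(.11,.114):print("ring",z,ray("top",(239.4,121.3),z)[0,:2],ray("side",(366.3,167),z)[0,:2])
E
```

```text
stud (array([0.6318, 0.062 , 0.0852]), array([-0.11,  0.68,  0.6 , -0.14]))
top outer 383.4296875 hullc [239.22 121.31] box [230.5   110.     19.625  26.   ]
top hole 84.6171875 hullc [239.37 121.02] box [233.125 114.625  13.25   13.625]
side outer 45.234375 hullc [377.78 177.43] box [369.   174.75  15.     5.25]
side outer 310.9765625 hullc [365.21 167.2 ] box [352.    159.375  26.25   17.125]
side hole 107.765625 hullc [366.06 167.31] box [359.375 162.75   14.25   10.125]
ring (array([0.6337, 0.0595, 0.1134]), array([-0.02,  0.1 ,  0.09, -0.02]))
stud per view [0.63333739 0.06169323] [0.62986579 0.06114381]
ring 0.11 [0.63501546 0.05971094] [0.63512996 0.06292246]
ring 0.114 [0.63372999 0.05947063] [0.63315991 0.05893886]
```

```bash
cat >> h.py <<'E'
def st(tag=""):
    print(tag,round(manip.current_clock(),2),"tcp",manip.current_tool_pos().round(4),"F",manip.current_force().round(1),"M",manip.current_wrist_torque().round(2),"gap",round(manip.current_finger_gap(),4))
E
python3 - <<'E'
from h import *
N=(.6303,.0638)
for z in(.107,.092,.084,.079,.074,.070):
    p,o=pose(N,-25,z); manip.servo_line(p,ori=o,vel=.06); st(z)
    if manip.current_force()[2]>8: break
E
```

```text
0.107 9.1 tcp [0.5304 0.1107 0.0882] F [ 0.1  0.1 -4. ] M [ 0.07  0.15 -0.03] gap 0.0146
0.092 9.5 tcp [0.5299 0.11   0.0723] F [ 0.4  0.4 -3. ] M [0.11 0.11 0.05] gap 0.0148
0.084 9.78 tcp [0.5301 0.1101 0.0647] F [ 0.3 -0.2 -3.8] M [ 0.05  0.13 -0.01] gap 0.0147
0.079 10.03 tcp [0.5303 0.1102 0.0599] F [-1.1 -0.1 -3.9] M [ 0.    0.12 -0.03] gap 0.0147
0.074 10.28 tcp [0.5304 0.1102 0.0549] F [-0.3 -0.5 -2.6] M [-0.02  0.16 -0.01] gap 0.015
0.07 10.53 tcp [0.5305 0.1102 0.0509] F [-0.  -0.8 -2.8] M [ 0.    0.23 -0.03] gap 0.0147
```

It seated freely, with no contact force. Stroke 1.

```bash
cat >> h.py <<'E'
def swing(N,a,b,z,step=9,vel=.12,fmax=35):
    for psi in np.linspace(a,b,int(np.ceil(abs(b-a)/step))+1)[1:]:
        p,o=pose(N,psi,z); manip.servo_line(p,ori=o,vel=vel); st(round(psi,1))
        if np.linalg.norm(manip.current_force())>fmax: print("STOP"); break
    return psi
E
python3 - <<'E'
from h import *
N=(.6303,.0638)
swing(N,-25,38,.0685)
E
```

```text
-16.0 10.84 tcp [0.5241 0.0937 0.0497] F [-2.4 -0.2 -2.3] M [-0.03  0.5  -0.04] gap 0.0145
-7.0 11.15 tcp [0.5202 0.0773 0.0495] F [-4.3 -0.8 -1.8] M [-0.3   1.03 -0.16] gap 0.0146
2.0 11.46 tcp [0.5192 0.06   0.0493] F [-4.9 -2.  -2.2] M [-0.42  1.2  -0.18] gap 0.0146
11.0 11.77 tcp [0.521  0.0424 0.0492] F [-4.9 -3.7 -1.7] M [-0.63  1.22 -0.12] gap 0.0147
20.0 12.07 tcp [0.5256 0.0253 0.0491] F [-5.3 -3.  -1.6] M [-0.71  1.24 -0.16] gap 0.0147
29.0 12.38 tcp [0.5328 0.0091 0.0491] F [-5.1 -4.1 -1.4] M [-0.95  1.25 -0.04] gap 0.0149
38.0 12.69 tcp [ 0.5425 -0.0058  0.0491] F [-5.5 -5.1 -2.5] M [-1.09  1.19 -0.02] gap 0.0149
```

The forces are mainly radial with little tangential load, so I'll check whether the nut turned.

```bash
python3 - <<'E'
from h import *
t,s=viewer.get_image("top"),viewer.get_image("side")
a=cv2.resize(t[90:170,205:285],(400,400),interpolation=cv2.INTER_CUBIC);b=cv2.resize(s[140:220,320:400],(400,400),interpolation=cv2.INTER_CUBIC)
cv2.imwrite("pics/s1.png",np.hstack([a,b])[:,:,::-1]); st()
E
```

```text
12.79 tcp [ 0.5425 -0.0057  0.0491] F [-5.2 -5.1 -2.4] M [-1.13  1.25 -0.02] gap 0.015
```

View pics/s1.png

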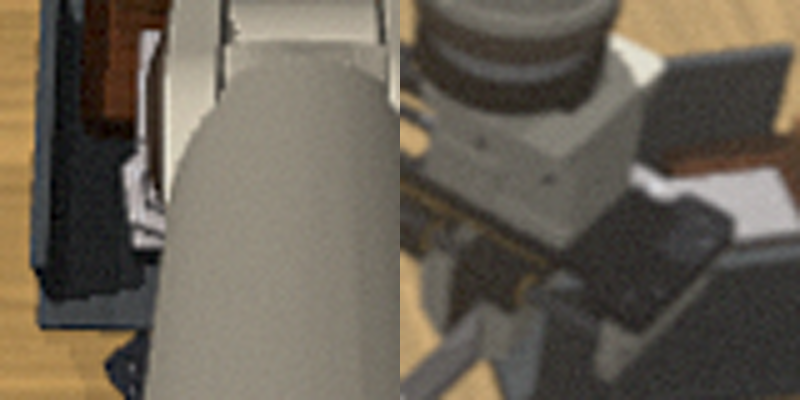

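The arm hides the nut here. A ring seated around the hexagon can't spin freely on it, so I'll go on, relieving the radial load by about 1 mm. I'll end stroke 3 at an angle where a picture can tell whether the nut turned.

```bash
cat >> h.py <<'E'
def lift(N,psi,z=.102):
    p,o=pose(N,psi,z); manip.servo_line(p,ori=o,vel=.1); st("lift")
def seat(N,psi):
    for z in(.090,.080,.074,.0685):
        p,o=pose(N,psi,z); manip.servo_line(p,ori=o,vel=.06); st(z)
        if manip.current_force()[2]>7: print("BLOCKED"); return False
    return True
E
python3 - <<'E'
from h import *
N=(.6295,.063)
lift(N,38); swing(N,38,-32,.102,step=18)
if seat(N,-32): swing(N,-32,38,.0685,step=12)
E
```

```text
lift 13.28 tcp [ 0.5465 -0.0013  0.0843] F [ 4.   3.5 -8. ] M [ 0.78 -0.66 -0.1 ] gap 0.0147
20.5 13.73 tcp [0.5294 0.0253 0.0843] F [ 5.1  1.4 -4.9] M [ 0.22 -0.84 -0.02] gap 0.0147
3.0 14.19 tcp [0.5237 0.0573 0.0845] F [ 6.3 -0.  -4.9] M [ 0.14 -1.37  0.02] gap 0.0141
-14.5 14.65 tcp [0.5265 0.0898 0.0843] F [ 5.  -0.7 -4. ] M [-0.24 -1.18  0.06] gap 0.0149
-32.0 15.11 tcp [0.5379 0.1201 0.0836] F [ 3.5 -1.9 -3.1] M [-0.34 -0.91  0.15] gap 0.0145
0.09 15.46 tcp [0.5369 0.1206 0.0711] F [ 5.2 -2.6 -0.8] M [-0.51 -1.26  0.04] gap 0.0148
0.08 15.78 tcp [0.5356 0.1214 0.0608] F [ 1.9 -0.1  0.4] M [-0.4  -0.67 -0.  ] gap 0.0145
0.074 16.02 tcp [0.5353 0.1215 0.0547] F [-0.8 -0.2  0.3] M [-0.17 -0.28 -0.  ] gap 0.0147
0.0685 16.27 tcp [0.5355 0.1216 0.0492] F [-1.6  1.8  2.1] M [-0.   -0.04  0.03] gap 0.0144
-20.3 16.62 tcp [0.5254 0.1014 0.0495] F [-4.   2.2  1. ] M [0.04 0.41 0.12] gap 0.0148
-8.7 16.98 tcp [0.5197 0.0799 0.0494] F [-5.  -0.5  1.3] M [-0.06  0.75  0.03] gap 0.0147
3.0 17.32 tcp [0.5185 0.0571 0.0492] F [-6.4 -1.5  1.8] M [-0.25  0.8   0.06] gap 0.0148
14.7 17.68 tcp [0.5219 0.0344 0.0491] F [-5.1 -1.4  1.7] M [-0.37  0.77  0.08] gap 0.0146
26.3 18.02 tcp [0.5298 0.0133 0.0491] F [-5.2 -1.5  2.3] M [-0.39  0.88  0.11] gap 0.0148
38.0 18.38 tcp [ 0.5418 -0.0061  0.0491] F [-5.2 -3.7  1.7] M [-0.59  0.83  0.19] gap 0.0148
```

During the lifted return there was a 5 N radial pull, so the ring was probably hanging low on the stud. I'll lift higher, retract and look.

```bash
python3 - <<'E'
from h import *
N=(.6295,.063)
lift(N,38,.130)
p,o=pose(N,38,.130,L=.16); manip.servo_line(p,ori=o); st("ret")
p,o=pose(N,-30,.135,L=.17); manip.move_pose(p,o); st()
for n in("top","side"):
    A=np.mean([viewer.get_image(n).astype(float) for _ in range(5)],0); np.save(f"{n}2.npy",A)
t,s=np.load("top2.npy"),np.load("side2.npy")
a=cv2.resize(t[100:160,210:270],(400,400),interpolation=cv2.INTER_CUBIC);b=cv2.resize(s[140:200,325:385],(400,400),interpolation=cv2.INTER_CUBIC)
cv2.imwrite("pics/h2.png",np.hstack([a,b])[:,:,::-1].clip(0,255).astype(np.uint8))
E
```

```text
lift 19.14 tcp [ 0.5438 -0.0042  0.1119] F [ 1.8  2.3 -1.2] M [ 0.42 -0.46 -0.05] gap 0.0145
ret 19.62 tcp [ 0.525  -0.0199  0.1164] F [ 45.8  34.  -27.7] M [ 7.56 -9.81  0.09] gap 0.0154
 20.97 tcp [0.5078 0.1333 0.1207] F [ 57.1 -29.8 -29.6] M [ -6.59 -12.39   0.3 ] gap 0.0151
```

View pics/h2.png

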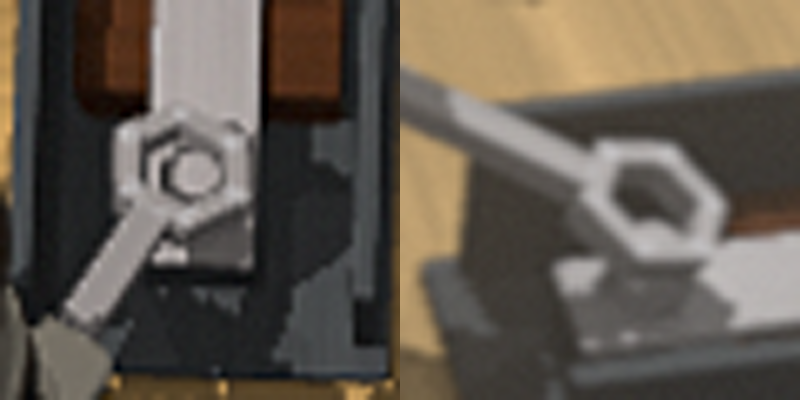

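The picture shows the ring hooked over the stud: in the top view the stud, about (239,126), lies inside the hole, and in the side view the spanner is tilted ring-down. It has pitched and slid in the grip. I'll unhook it, then level and regrip it on the rest nearer the balance point.

```bash
python3 - <<'E'
from h import *
N=(.6318,.062)
p,o=pose(N,-30,.140,L=.137); manip.servo_line(p,ori=o,vel=.1); st("fwd")
p,o=pose(N,-30,.185,L=.137); manip.servo_line(p,ori=o,vel=.1); st("up")
F=manip.current_force()
if np.hypot(F[0],F[1])<6:
    p,o=pose(N,-30,.185,L=.20); manip.servo_line(p,ori=o,vel=.15); st("back")
    S=np.mean([viewer.get_image("side").astype(float) for _ in range(2)],0); np.save("side3.npy",S)
    T=viewer.get_image("top"); np.save("top3.npy",T)
    def up(A,x,y,w): return cv2.resize(A[y:y+w,x:x+w].clip(0,255).astype(np.uint8),(400,400),interpolation=cv2.INTER_CUBIC)
    cv2.imwrite("pics/h3.png",np.hstack([up(T,215,95,50),up(S,300,110,110)])[:,:,::-1])
E
```

```text
fwd 21.98 tcp [0.5116 0.1304 0.1205] F [ 0.3 -0.4 -2. ] M [-0.34 -0.14 -0.07] gap 0.0156
up 22.57 tcp [0.5119 0.1314 0.1658] F [ 0.8 -0.4 -4. ] M [ 0.12  0.15 -0.01] gap 0.0154
back 23.14 tcp [0.459  0.1618 0.1662] F [ 1.6 -0.2 -3. ] M [ 0.09  0.1  -0.02] gap 0.0153
```

View pics/h3.png

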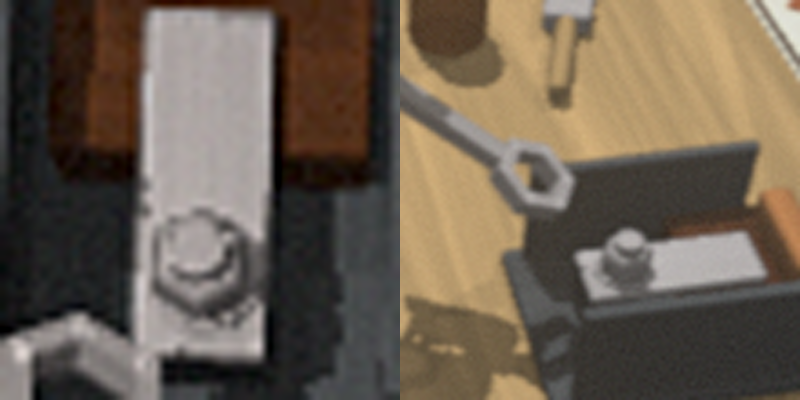

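The stud and nut are clear of the ring now. In the top view the stud is at about (239.5,126) and the hexagon's lowest vertex lies straight below it, so the nut's x axis is at about −30° (mod 60). That fits the stroke end and differs from the start of about −20°. The first lifted return may have dragged the nut back, so I'll count stroke 2 as unproven. Now regrip on the rest.

```bash
python3 - <<'E'
from h import *
ring=(.5674,-.162); ps=7.7
p,o=pose(ring,ps,.15,L=.146); manip.move_pose(p,o); st("above")
for z in(.08,.06,.050,.0425):
    p,o=pose(ring,ps,z,L=.146); manip.servo_line(p,ori=o,vel=.12); st(z)
effector.open_jaws(); st("open")
p,o=pose(ring,ps,.042,L=.096); manip.servo_line(p,ori=o,vel=.12); st("shift")
effector.close(60); st("closed")
p[2]+=.03; manip.servo_line(p,ori=o,vel=.1); st("lift")
p[2]+=.09; manip.servo_line(p,ori=o,vel=.15)
N=(.6318,.062)
p,o=pose(N,-31,.150,L=.096); manip.move_pose(p,o)
p,o=pose(N,-31,.110,L=.096); manip.servo_line(p); st("hover")
for n in("top","side"): np.save(f"{n}4.npy",np.mean([viewer.get_image(n).astype(float) for _ in range(3)],0))
E
cat >> h.py <<'E'
from scipy.optimize import least_squares
def tri(a,b):
    r=least_squares(lambda P:np.r_[proj("top",P)[0]-a,proj("side",P)[0]-b],[.63,.06,.1]); return r.x.round(4),r.fun.round(2)
def ringc(T,S,thr=125):   # hole centre by contours
    out=[]
    for n,A,(x,y,w,h) in(("top",T,(222,102,34,36)),("side",S,(345,148,44,36))):
        g=cv2.resize(cv2.cvtColor(A.clip(0,255).astype(np.uint8),cv2.COLOR_RGB2GRAY)[y:y+h,x:x+w],None,fx=8,fy=8,interpolation=cv2.INTER_CUBIC)
        cs,hi=cv2.findContours((g>thr).astype(np.uint8),cv2.RETR_CCOMP,cv2.CHAIN_APPROX_NONE)
        H=[c for c,k in zip(cs,hi[0]) if k[3]>=0 and cv2.contourArea(c)>2500]
        for c in H:
            b=np.array(cv2.boundingRect(c))/8; print(n,"hole area",cv2.contourArea(c)/64,b+[x,y,0,0])
        M=cv2.moments(cv2.convexHull(max(H,key=cv2.contourArea)))
        out.append(((M["m10"]/M["m00"]+.5)/8-.5+x,(M["m01"]/M["m00"]+.5)/8-.5+y))
    print(np.round(out,2)); return tri(*out)
E
python3 -c "
from h import *
print(ringc(np.load('top4.npy'),np.load('side4.npy')))"
```

```text
above 24.61 tcp [ 0.4233 -0.1809  0.1313] F [ 0.8  0.9 -3.1] M [ 0.02  0.2  -0.04] gap 0.0154
0.08 25.34 tcp [ 0.4239 -0.1811  0.0619] F [ 0.5  2.  -0.4] M [ 0.43 -0.22  0.15] gap 0.0153
0.06 25.66 tcp [ 0.4253 -0.1822  0.0423] F [3.5 0.5 0.6] M [ 0.19 -1.2   0.05] gap 0.0153
0.05 25.91 tcp [ 0.4241 -0.1822  0.0321] F [4.1 0.6 3.3] M [ 0.07 -1.21 -0.08] gap 0.0154
0.0425 26.16 tcp [ 0.4229 -0.182   0.0241] F [ 1.8 -0.6  3.6] M [-0.1  -0.85 -0.12] gap 0.0153
open 27.43 tcp [ 0.4227 -0.1815  0.0237] F [-0.2 -0.1 -0.1] M [0.04 0.04 0.03] gap 0.0921
shift 28.0 tcp [ 0.4714 -0.1748  0.0229] F [-0.7  1.2  0.6] M [ 0.01  0.08 -0.03] gap 0.0919
closed 29.18 tcp [ 0.4723 -0.1751  0.0232] F [ 0.4  0.3 -0.7] M [-0.12 -0.06  0.03] gap 0.0148
lift 29.63 tcp [ 0.4723 -0.1746  0.0533] F [-0.7  0.5 -3.2] M [ 0.05  0.15 -0.02] gap 0.0143
hover 31.94 tcp [0.5492 0.1098 0.0909] F [ 0.6 -0.1 -2.6] M [-0.02  0.06  0.02] gap 0.0148
top hole area 79.484375 [234.5   112.625  13.     14.25 ]
side hole area 107.09375 [361.625 162.25   14.5     9.75 ]
[[240.65 119.13]
 [368.46 166.68]]
(array([0.6377, 0.0563, 0.1167]), array([-0.05,  0.31,  0.28, -0.06]))
```

The ring is level at height 0.110 and L is 0.1034. Stroke, back off to mid-play, relieve the load, then lift and verify.

```bash
cat >> h.py <<'E'
_pose=pose
def pose(ring,psi,z,L=.1034,flip=True): return _pose(ring,psi,z,L,flip)
def relieve(N,psi,z):
    F=manip.current_force(); N=np.array(N)+np.clip(F[:2]/4000,-.0015,.0015); p,o=pose(N,psi,z); manip.servo_line(p,ori=o,vel=.05); st("relieved"); return N
def upsteps(N,psi):
    for z in(.074,.080,.086,.094,.112):
        p,o=pose(N,psi,z); manip.servo_line(p,ori=o,vel=.07); st(z)
        F=manip.current_force()
        if F[2]<-8 or np.hypot(*F[:2])>7: print("DRAG"); return False
    return True
E
python3 - <<'E'
from h import *
N=np.array((.6307,.0628))
if seat(N,-31):
    swing(N,-31,38,.0685,step=14)
    swing(N,38,29,.0685); N=relieve(N,29,.0685); print(N)
    upsteps(N,29)
E
```

```text
0.09 32.76 tcp [0.5416 0.1161 0.0707] F [ 0.1  0.2 -3.9] M [ 0.01  0.08 -0.01] gap 0.0146
0.08 33.08 tcp [0.542  0.1158 0.0608] F [ 0.4 -0.1 -3.8] M [ 0.01  0.06 -0.  ] gap 0.015
0.074 33.33 tcp [0.542  0.1159 0.0549] F [ 0.4 -0.4 -3.3] M [ 0.02 -0.04  0.01] gap 0.0147
0.0685 33.58 tcp [0.542  0.1161 0.0494] F [ 0.5  0.1 -3.5] M [ 0.01 -0.07  0.02] gap 0.0148
-17.2 33.97 tcp [0.5327 0.0933 0.0501] F [ 2.9 -0.9 -3.3] M [-0.2  -0.37  0.03] gap 0.0148
-3.4 34.36 tcp [0.5281 0.0694 0.0499] F [ 3.2 -0.6 -3.6] M [-0.23 -0.47 -0.05] gap 0.0149
10.4 34.75 tcp [0.5294 0.0449 0.0497] F [ 2.2 -0.5 -3.7] M [-0.19 -0.49 -0.03] gap 0.0147
24.2 35.14 tcp [0.5364 0.0213 0.0496] F [ 3.2  0.4 -2.6] M [-0.04 -0.45 -0.02] gap 0.0148
38.0 35.53 tcp [ 0.549  -0.      0.0495] F [ 1.2  0.2 -3.2] M [-0.07 -0.44  0.  ] gap 0.0146
29.0 35.84 tcp [0.5396 0.0132 0.0496] F [ 0.7 -0.5 -2.9] M [-0.14 -0.02 -0.09] gap 0.0146
relieved 36.09 tcp [0.5402 0.0123 0.0496] F [-0.5  0.1 -3.2] M [0.03 0.11 0.02] gap 0.0148
[0.63086373 0.06268281]
0.074 36.34 tcp [0.5407 0.0123 0.0556] F [ 0.2 -0.  -3.7] M [-0.02  0.09 -0.04] gap 0.0152
0.08 36.59 tcp [0.5405 0.0123 0.0617] F [-0.6 -0.3 -3.5] M [-0.04  0.17 -0.  ] gap 0.0147
0.086 36.84 tcp [0.5403 0.0123 0.0676] F [-0.1  0.7 -3.8] M [0.01 0.13 0.02] gap 0.0146
0.094 37.11 tcp [0.5407 0.0124 0.0757] F [ 0.1  0.5 -2.8] M [ 0.01  0.2  -0.03] gap 0.0147
0.112 37.52 tcp [0.5411 0.0126 0.094 ] F [ 0.   0.6 -2.7] M [-0.02  0.12 -0.05] gap 0.0144
```

That stroke and lift were clean. Final stroke, ending at psi 14 so the nut is at about 4°.

```bash
python3 - <<'E'
from h import *
N=np.array((.6307,.0628))
swing(N,29,-31,.112,step=20)
if seat(N,-31):
    swing(N,-31,14,.0685,step=15)
    swing(N,14,5,.0685); N=relieve(N,5,.0685); ok=upsteps(N,5)
    if ok:
        p,o=pose(N,-25,.14,L=.18); manip.move_pose(p,o); st("away")
        T=np.mean([viewer.get_image("top").astype(float) for _ in range(4)],0);S=np.mean([viewer.get_image("side").astype(float) for _ in range(4)],0)
        def up(A,x,y,w): return cv2.resize(A[y:y+w,x:x+w].clip(0,255).astype(np.uint8),(400,400),interpolation=cv2.INTER_CUBIC)
        cv2.imwrite("pics/f1.png",np.hstack([up(T,227,113,24),up(S,350,164,26)])[:,:,::-1])
E
```

```text
9.0 38.02 tcp [0.5284 0.0466 0.093 ] F [-0.   0.1 -3.3] M [-0.07  0.12 -0.04] gap 0.0147
-11.0 38.52 tcp [0.5294 0.0814 0.0931] F [ 0.3 -0.  -3.7] M [-0.02  0.12  0.  ] gap 0.0149
-31.0 39.02 tcp [0.5419 0.1146 0.093 ] F [-0.  -0.2 -3.3] M [-0.03  0.08  0.  ] gap 0.0149
0.09 39.53 tcp [0.5417 0.1157 0.0706] F [-0.2 -0.9 -3. ] M [-0.    0.04  0.05] gap 0.0149
0.08 39.85 tcp [0.542  0.1159 0.0608] F [ 1.2  0.2 -3.5] M [ 0.04 -0.03 -0.02] gap 0.0149
0.074 40.1 tcp [0.5421 0.1159 0.0549] F [ 1.2 -0.2 -3. ] M [-0.05 -0.18  0.03] gap 0.0151
0.0685 40.35 tcp [0.542  0.116  0.0495] F [-0.2 -0.6 -2.8] M [ 0.   -0.12  0.02] gap 0.0145
-16.0 40.76 tcp [0.532  0.0913 0.0501] F [ 1.5 -0.3 -4. ] M [-0.26 -0.43  0.05] gap 0.0148
-1.0 41.17 tcp [0.5279 0.0651 0.0499] F [ 2.5 -1.5 -4.2] M [-0.23 -0.5  -0.03] gap 0.0142
14.0 41.58 tcp [0.5307 0.0386 0.0497] F [ 3.   0.  -3.5] M [-0.1  -0.52 -0.01] gap 0.0146
5.0 41.88 tcp [0.5273 0.0545 0.0496] F [ 1.1 -1.8 -2.8] M [-0.13 -0.28 -0.13] gap 0.0149
relieved 42.13 tcp [0.5275 0.0532 0.0496] F [ 0.5  0.6 -2.5] M [ 0.12 -0.01  0.05] gap 0.0147
0.074 42.38 tcp [0.5278 0.053  0.0555] F [ 0.4  0.5 -3.4] M [ 0.04 -0.02  0.06] gap 0.0148
0.08 42.63 tcp [0.5277 0.0532 0.0616] F [-0.1 -0.  -3.2] M [ 0.04  0.09 -0.01] gap 0.0147
0.086 42.88 tcp [0.5277 0.0532 0.0675] F [-0.3 -0.7 -2.5] M [-0.01  0.13  0.01] gap 0.0149
0.094 43.15 tcp [0.5282 0.0534 0.0757] F [-0.1  0.2 -3.1] M [-0.03  0.05 -0.02] gap 0.0149
0.112 43.56 tcp [0.5286 0.0534 0.094 ] F [-0.6  0.  -3.8] M [ 0.01  0.05 -0.02] gap 0.0146
away 44.26 tcp [0.4681 0.138  0.1211] F [-0.1 -1.1 -3.4] M [-0.01  0.02  0.01] gap 0.0148
```

View pics/f1.png

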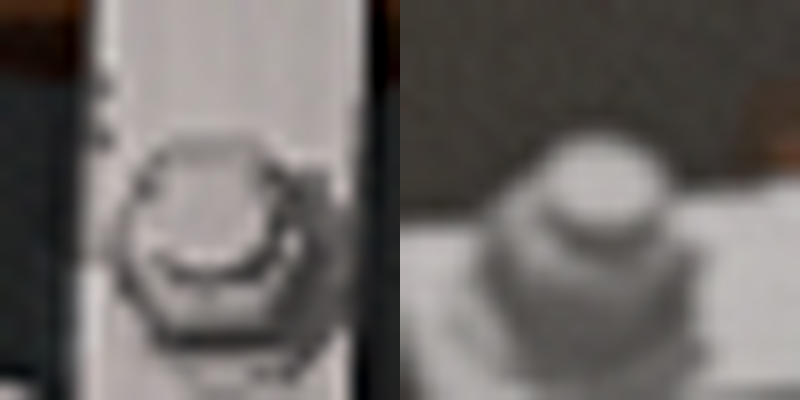

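The nut now shows a flat square to the clamp's front: the lower edge of the hexagon is level, at about (165–270,340) in the crop. That puts its x axis at about 0–4°, as predicted, so the nut turned. Now return the spanner.

```bash
python3 - <<'E'
from h import *
ring=(.5705,-.162); ps=7.7
p,o=pose(ring,ps,.13); manip.move_pose(p,o); st("above")
for z in(.055,.046,.0425):
    p,o=pose(ring,ps,z); manip.servo_line(p,ori=o,vel=.1); st(z)
effector.open_jaws(); st("open")
p[2]+=.13; manip.servo_line(p,ori=o,vel=.15); st("up")
p,o=pose((.40,.08),0,.25,L=0); manip.move_pose(p,o); st("clear")
for n,box in(("top",(300,135,95,100)),("side",(262,250,150,105))):
    m=steel(viewer.get_image(n)); x,y,w,h=box; mm=np.zeros_like(m); mm[y:y+h,x:x+w]=m[y:y+h,x:x+w]
    k,lab,s,ce=cv2.connectedComponentsWithStats(mm)
    for i in range(1,k):
        if s[i,4]>150:
            W=ray(n,np.argwhere(lab==i)[:,::-1],.049)[:,:2].astype(np.float32); l=cv2.fitLine(W,cv2.DIST_L2,0,.001,.001).ravel(); t=(W-l[2:])@l[:2]
            print(n,s[i],"ang",np.degrees(np.arctan2(l[1],l[0])).round(1),(l[2:]+l[:2]*t.min()).round(3),(l[2:]+l[:2]*t.max()).round(3))
E
```

```text
above 45.86 tcp [ 0.4685 -0.1746  0.1111] F [ 0.6 -0.7 -3.3] M [0.04 0.1  0.02] gap 0.0148
0.055 46.76 tcp [ 0.4686 -0.176   0.0366] F [-0.5  0.4 -2.4] M [-0.01  0.09  0.04] gap 0.0147
0.046 47.01 tcp [ 0.4679 -0.1758  0.0273] F [-0.1  0.2 -3.4] M [0.01 0.14 0.  ] gap 0.0147
0.0425 47.26 tcp [ 0.4683 -0.1759  0.0238] F [ 0.2 -0.9 -2.8] M [-0.04  0.01 -0.01] gap 0.015
open 48.54 tcp [ 0.468  -0.1758  0.0237] F [ 0.1 -0.6  0.3] M [ 0.04 -0.02 -0.01] gap 0.0918
up 49.56 tcp [ 0.4673 -0.1756  0.1529] F [-1.   0.3 -0.4] M [ 0.05 -0.   -0.  ] gap 0.0918
clear 50.62 tcp [0.4001 0.0791 0.2307] F [ 0.1 -1.5 -0.1] M [-0.01 -0.03 -0.04] gap 0.0918
top [351 139  16  45 205] ang 9.2 [ 0.483 -0.272] [ 0.604 -0.252]
top [313 142  21  39 276] ang 6.3 [ 0.491 -0.172] [ 0.595 -0.161]
side [266 250  21  21 309] ang -79.8 [ 0.383 -0.075] [ 0.393 -0.129]
side [332 257  51  25 473] ang 6.5 [ 0.49  -0.174] [ 0.594 -0.162]
side [343 300  61  30 435] ang 9.4 [ 0.481 -0.276] [ 0.602 -0.256]
```

```bash
python3 -c "
from bench import manip
print(manip.hand_in(), manip.current_clock())"
```

```text
the job is handed in; nothing more can be done
the job is handed in; nothing more can be done
```

Handed in at about 51 s: by my estimate the nut was slackened at least 130° with the larger spanner (possibly nearer 200°, since one return stroke may have dragged it back), and the spanner is back on the rest beside the unmoved small one, though it slipped and hooked on the stud once mid-job and had to be regripped on the rest.

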